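Clamp the burnishing block in the hold-down press

ROBOT

A 6-joint arm with a two-finger parallel gripper is mounted at the origin on a cart in front of the work surface, level with it; the furniture and walls round the work are solid. World frame = base frame: x ahead of the robot, y to its left, z up, the work surface at z = 0. Lengths are in mm, angles in rad, forces in N, time in s.
With the tool pointing down it reaches from about 350 to 975 mm from the base axis. Payload 7.1 kg.
Tool frame: the origin (TCP) lies midway between the tips of the shut fingers; the grasp point (between the pads) lies 19 mm behind it (ctrl.grasp_offset is the distance from the TCP to the grasp point, in mm); z points along the fingers, y is the line along which they close (so a half turn about z gives the same grasp; the last joint's range is limited). The gripper opens to 88 mm and grips with 3 to 60 N. Pads are 20 mm wide; open, the fingers measure 115 mm over their backs; the gripper's body (75 mm by 178 mm) begins 61 mm behind the grasp point.
Start: joints at [1.168, 0.423, 1.63, -0, 1.089, -0.019], TCP at [233.997, 579.526, 222.675] pointing down, gripper open.
Joint ranges: [-3, 3], [-0.9, 2.11], [0.09, 2.58], [-1.31, 4.45], [0.11, 2.69], [-2.54, 2.54]. Speed limits (rad/s): [2.39, 2.39, 3.01, 3.14, 3.14, 3.14].

INTERFACE

Orientations are given as a rotation vector (axis times angle).
In Python, from workcell import ctrl gives the robot as it stands. The module is installed in compiled form; this text tells all that it offers.
- The arm moves only by the tool servo_tool, never from a script. Its argument "rows" is a list of rows, each a list of 7 numbers: the turn, a rotation vector about the tool's x, y, z as a fraction of full scale, then the shift along the tool's x, y, z as a fraction of full scale, then the finger opening in mm, from 0 to 87.8. A call has 1 to 10 rows; each row is the pose to reach, as a shift and turn from the pose commanded when the call began, along the tool's axes at that moment; what a row does not reach only later rows make up. Full scale, the value 1, is 20 cm for a shift and 1.5 rad for a turn. A row lasts 1/8 s, in which the tool goes at most 62.5 mm and 10.7 degrees, less where a joint would pass 70% of its speed; a pose out of reach is approached as far as the arm can. A call with a number of a shift or a turn outside -1 to 1 is refused whole. A call with a gripper value outside its range is refused whole. The fingers move at their own pace and stop on an object; the grip force is fixed at half the most. Time passes only in rows, so rows that repeat a pose let the fingers close. It gives the time, the measured TCP pose, the force, the opening and the grip force at its end, in the units of the state.
- ctrl.get_obs(): the state, without advancing time (a new reading comes with each control period).
- ctrl.get_image(name): name is "side" or "top" or "wrist"; returns (picture, depth): 480x640x3 uint8, red, green, blue; 480x640 float32, mm along the optical axis (not along the pixel's ray), 0 where there is no reading.
- ctrl.camera_info(name): a dict with "intrinsics" (3x3 intrinsics, pixels), "k1" (the pictures are not rectified: a ray, as slopes to the right and down, at radius r is drawn at 1 + k1 r^2 times it, then the intrinsics apply), "R" (3x3) and "t" (3): a world point X has camera coordinates R X + t. Camera axes: x right, y down, z forward; pixel columns grow to the right and rows downward; lengths in mm; the calibration is good to about 2 mm. A picture is of the moment at which its call begins: read the wrist's pose just before it. camera_info takes no time and is no camera call; for the wrist camera it gives the pose at the moment of the call.
- ctrl.close_job(): hands the job in; it is judged then, once.
The state is a dict: "t": time; "qpos": joint angles; "qvel": joint speeds; "joint_torque": joint torques, N m; "ee_pos": TCP position; "orientation": TCP orientation; "ft_force": force on the tool from outside, world axes, zero at the start; "moment": the same for the moment, N m; "width": finger opening in mm; "grasp_force": force on a finger pad.
Only numpy, scipy, OpenCV 4.12 (cv2) and the standard library are available. Lean on these libraries where they do the work, as an engineer would, in place of code of your own. Each camera call takes 0.05 s, during which the arm holds its last target. There are 200 camera calls.

TASK

Slide the wooden block along the channel of the hold-down press until its end is fully home against the end stop, then turn the T-handle clockwise (seen from above) until the foot comes down on the block, the resistance rises and the block is clamped firmly: about a quarter turn past first touch, not much more. Let go of the handle with the block still home and clamped, and leave the other things on the bench where they are.

Things in the scene. Friction and masses are not known exactly. Their poses are not given: they have to be found in the camera images.
- press: Grey steel hold-down press fixed to the worktop. Origin: underside of its bed, straight below the screw axis. Bed: dark plate 14 mm thick, x = -55 to +75, y = -75 to +135 mm in its own axes. Two rails 12 mm high along y leave a channel 60 mm wide (x = -30 to +30) on it, open at the +y end. A column at x = +43 to +73 (60 mm wide) carries an arm over the channel, top 126 mm above the worktop.
- stop_face (a point): Centre of the foot of the end stop's face, on the bed, at x = 0, y = -55 mm, z = 14 mm in the press's axes. The stop is a steel bar 26 mm high across the closed (-y) end of the channel; the face looks to +y.
- block: Loose reddish-brown hardwood block 56 x 158 x 22 mm (x, y, z), about 0.13 kg, lying flat in the channel, long side along the press's y. Origin: centre of its underside, 14 mm above the worktop. It starts 40 to 65 mm short of the stop; fully home its origin is 79 mm from the stop's face (y = +24 mm in the press's axes). Its +y end is free to push on; fingers may come down into the channel there.
- t_handle (a joint): T-handle angle, rad, 0 to 6.4; clockwise from above (tightening) grows. Starts at 0 to 1.6, the bar then within 0.85 rad of the press's x. Each rad lowers screw, handle and foot 4 mm. At 0 the foot is 12 mm above the block, so it touches at about 3.0; past that a spring adds about 32 N of clamping per rad. Turning takes 0.36 N m when free, 0.2 more a quarter turn past touch; it stays where left.
- hub (a point): Centre of the T-handle's hub, on the vertical screw axis above the press's origin, at the height of the bar's centre line (168 mm above the worktop at joint angle 0, 4 mm lower per rad). The hub is 28 mm across and 24 mm high.
- bar_end (a point): Centre of the ball, 20 mm across, at one end of the T-handle's bar; 70 mm from the hub centre. The bar is level, straight, 13 mm thick, 140 mm between its two like ball ends; there is nothing above it, and the press's boss ends 42 mm below its centre line at angle 0 (18 mm below at 6 rad).
- foot: Round steel foot 40 mm across at the lower end of the screw, on the screw axis; origin at the centre of its underside, which comes down on the block.
- tape: Bystander: roll of brown masking tape lying flat, 77 mm across, 19 mm high; origin under its centre.
- thread: Bystander: spool of light blue thread standing, 55 mm across, 70 mm high; origin under its centre.
- weight: Bystander: brass weight with a knob, 51 mm across, 68 mm high; origin under its centre.
- bottle: Bystander: white glue bottle with a red cap, 54 mm across, 130 mm high; origin under its centre.

How it is judged (in metres and radians):
On the way:
1. the block is pushed home against the end stop (within 5 mm) while the foot does not yet press on it (y of block in the frame of press below 0.029 m and contact force between foot and block below 3 N), for 0.1 s.
At the end, for the whole second after the job is handed in: The block's end is within 5 mm of the end stop, the foot presses on it with more than 15 N (half a radian or more past first touch), and the T-handle has been let go and stands still (y of block in the frame of press below 0.029 m and contact force between foot and block above 15 N and velocity of joint t_handle between -0.05 and 0.05 rad/s).
It fails at once if the block is crushed: the foot presses on it with more than 85 N (about 2.6 rad past first touch) (contact force between foot and block above 85 N).
It fails at once if a bystander is moved by more than 30 mm (distance of any of tape, thread, weight, bottle from where it was at the start of the episode above 0.03 m).
It also fails if it takes over 54 s, if anything falls off the work surface, if the arm or the gripper's body presses on something with over 40 N, if the wrist force passes 120 N, or if a joint passes its speed limit or range.

## Working session

There is one attempt and no reset: what is moved stays moved. The work goes in short steps, Python scripts to look and compute and a tool call to move; the robot and the scene stay as the last step left them, time stands still between calls to the robot, and variables do not carry over. Pictures are saved under pics/ and viewed, at most 10 in all, crops included, and the job is handed in when it is done.

Besides the shell and the picture viewer there is one more tool, called after "Emit:" in YAML: its name, and indented under it one key for each argument. servo_tool: Moves the arm, as the interface text tells. Its arguments: {"type":"object","properties":{"rows":{"type":"array","items":{"type":"array","items":{"type":"number"}}}},"required":["rows"]}

```bash
mkdir -p pics; cat > h.py <<'E'
import numpy as np, cv2
from workcell import ctrl
from scipy.spatial.transform import Rotation as R
def grab(n,f=None):
    ci=ctrl.camera_info(n); im,d=ctrl.get_image(n)
    if f: cv2.imwrite('pics/'+f,im[:,:,::-1])
    return ci,im,d
def slopes(ci,uv):
    K=np.array(ci['intrinsics']);return cv2.undistortPoints(np.array(uv,float).reshape(-1,1,2),K,np.array([ci['k1'],0,0,0.])).reshape(-1,2)
def plane(ci,uv,z):
    s=slopes(ci,uv);Rm=np.array(ci['R']);t=np.array(ci['t']).ravel()
    d=np.c_[s,np.ones(len(s))]@Rm;c=-Rm.T@t
    return c+d*((z-c[2])/d[:,2])[:,None]
def cloud(ci,d):
    v,u=np.mgrid[:480,:640];s=slopes(ci,np.c_[u.ravel(),v.ravel()]);z=d.ravel()
    P=np.c_[s*z[:,None],z];P=(P-np.array(ci['t']).ravel())@np.array(ci['R'])
    P[z==0]=np.nan
    return P.reshape(480,640,3)
E
python3 - <<'E'
from h import *
o=ctrl.get_obs();print({k:np.round(v,3) for k,v in o.items()},ctrl.grasp_offset)
for n in('top','side'):
    ci,im,d=grab(n,n+'0.png');np.savez(n+'0.npz',im=im,d=d,**{k:np.array(v) for k,v in ci.items()})
    print(n,np.round(-np.array(ci['R']).T@np.array(ci['t']).ravel()))
E
```

```text
{'t': np.float64(0.0), 'qpos': array([ 1.168,  0.424,  1.631, -0.   ,  1.089, -0.019]), 'qvel': array([ 0.003,  0.   , -0.002, -0.001,  0.002, -0.001]), 'joint_torque': array([ 2.0000e-03, -5.4463e+01, -2.7366e+01,  6.4000e-02,  2.3000e-02,
       -0.0000e+00]), 'ee_pos': array([233.788, 579.056, 221.911]), 'orientation': array([-5.990e-01, -3.084e+00,  2.000e-03]), 'ft_force': array([-0.106, -0.59 ,  0.094]), 'moment': array([-0.029,  0.065,  0.013]), 'grasp_force': np.float64(0.0), 'width': np.float64(87.983)} 18.700000000000003
top [ 481.  -49. 1343.]
side [511. 863. 920.]
```

View pics/top0.png

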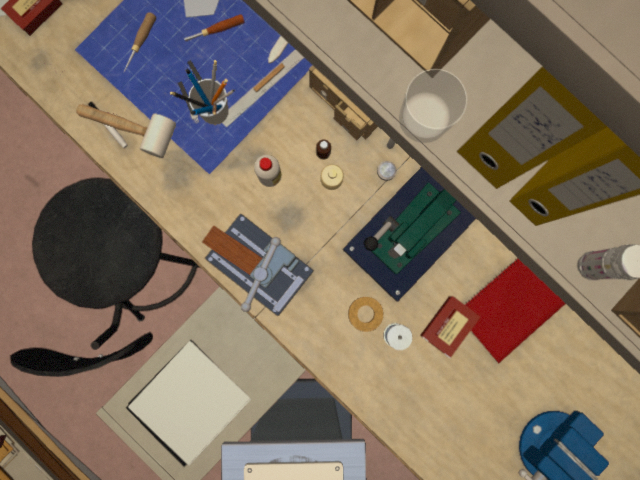

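View pics/side0.png

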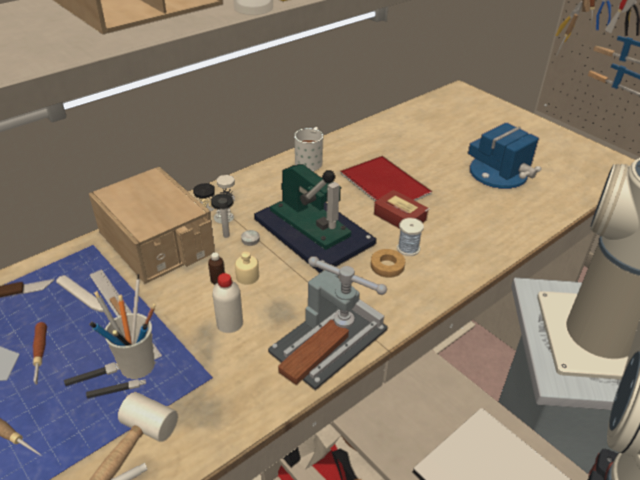

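The top view shows the press near (260,265): the block at (230,248) and the T-bar from about (275,240) to (247,305). The glue bottle is at (266,168), the weight at (332,177), the tape at (365,314) and the thread at (398,337). The side view agrees, with the handle's balls near (314,262) and (380,288).

```bash
python3 - <<'E'
from h import *
def ld(n):
    z=np.load(n+'0.npz');return {k:z[k] for k in('intrinsics','k1','R','t')},z['im'],z['d']
ci,im,d=ld('top')
ci['k1']=float(ci['k1'])
for n,uv,z in[('bottle',(266,165),130),('weight',(332,177),68),('tape',(365,314),19),('thread',(398,337),70),('centre',(320,240),0),('base',(295,470),0),('hub',(262,272),165)]:print(n,plane(ci,[uv],z).round())
P=cloud(ci,d)
hsv=cv2.cvtColor(im,cv2.COLOR_RGB2HSV)
roi=np.zeros((480,640),bool);roi[205:320,195:320]=1
b=roi&((hsv[...,0]<10)|(hsv[...,0]>172))&(hsv[...,1]>130)&(hsv[...,2]>50)&(abs(P[...,2]-36)<12)
c=max(cv2.findContours(b.astype(np.uint8),0,1)[0],key=cv2.contourArea)
w=plane(ci,c.reshape(-1,2),36)[:,:2].astype(np.float32)
print('block',cv2.minAreaRect(w),cv2.boxPoints(cv2.minAreaRect(w)).round(),np.nanmedian(P[b][:,2]))
bar=roi&(P[...,2]>148)&(P[...,2]<185)
n,l,s,cc=cv2.connectedComponentsWithStats(bar.astype(np.uint8));k=1+np.argmax(s[1:,4]);
q=P[l==k];rect=cv2.minAreaRect(q[:,:2].astype(np.float32));print('bar',rect,cv2.boxPoints(rect).round(),np.median(q[:,2]),q[:,2].max())
vv,uu=np.where(l==k)
m=np.c_[uu,vv];print('bar px',m[m[:,1].argmin()],m[m[:,1].argmax()])
pr=roi&(P[...,2]>6)&(P[...,2]<30);n,l,s,cc=cv2.connectedComponentsWithStats(pr.astype(np.uint8));k=1+np.argmax(s[1:,4])
q=P[(l==k)];rect=cv2.minAreaRect(q[:,:2].astype(np.float32));print('bed',rect,cv2.boxPoints(rect).round())
x0,y0=190,195
cv2.imwrite('pics/c1.png',cv2.resize(im[195:325,190:330,::-1],None,fx=4.5,fy=4.5,interpolation=cv2.INTER_CUBIC))
ci,im,d=ld('side');cv2.imwrite('pics/c2.png',cv2.resize(im[240:400,250:400,::-1],None,fx=3.7,fy=3.7,interpolation=cv2.INTER_CUBIC))
E
python3 -c "
import cv2,numpy as np
a=cv2.imread('pics/c1.png');b=cv2.imread('pics/c2.png');print(a.shape,b.shape)
a=cv2.resize(a,(400,371));b=cv2.resize(b,(400,427));o=np.zeros((427,800,3),np.uint8);o[:371,:400]=a;o[:,400:]=b;cv2.imwrite('pics/c3.png',o)"
```

```text
bottle [[744.  39. 130.]]
weight [[728. -99.  68.]]
tape [[ 430. -167.   19.]]
thread [[ 382. -231.   70.]]
centre [[598. -71.   0.]]
base [[89. -6.  0.]]
hub [[522.  47. 165.]]
block ((524.9924926757812, 88.59532928466797), (0.0, 0.0), 0.0) [[525.  89.]
 [525.  89.]
 [525.  89.]
 [525.  89.]] 35.990248642301424
bar ((518.40673828125, 50.52979278564453), (27.719757080078125, 158.89608764648438), 61.041072845458984) [[442.  77.]
 [581.  -0.]
 [595.  24.]
 [456. 101.]] 172.96581375536033 184.13979400159928
bar px [274 237] [243 311]
bed ((502.01129150390625, 14.50665283203125), (76.79219818115234, 130.36749267578125), 50.620330810546875) [[427.  26.]
 [528. -57.]
 [577.   3.]
 [476.  86.]]
(585, 630, 3) (592, 555, 3)
```

View pics/c3.png

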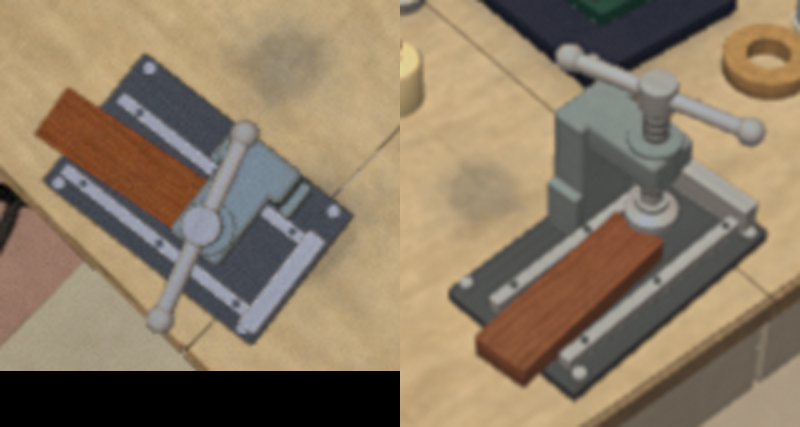

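```bash
python3 - <<'E'
from h import *
z=np.load('top0.npz');ci={k:z[k] for k in('intrinsics','k1','R','t')};ci['k1']=float(ci['k1'])
f=lambda l:[(190+.35*a,195+.35*b) for a,b in l]
c=plane(ci,f([(145,53),(352,213),(250,342),(44,180)]),14)[:,:2];print('bed',c.round(1))
m=np.array([[75,135],[75,-75],[-55,-75],[-55,135]],float)
# Kabsch
a=m-m.mean(0);b=c-c.mean(0);th=np.arctan2((a[:,0]*b[:,1]-a[:,1]*b[:,0]).sum(),(a*b).sum())
Rm=np.array([[np.cos(th),-np.sin(th)],[np.sin(th),np.cos(th)]]);t=c.mean(0)-Rm@m.mean(0)
print('th',th,'org',t,'res',(c-(m@Rm.T+t)).round(1))
np.savez('press.npz',R=Rm,t=t,th=th)
for h in(160,164,168):
    g=plane(ci,f([(203,226),(245,131),(159,319)]),h);g[0]=plane(ci,f([(203,226)]),h+12)
    p=(g[:,:2]-t)@Rm;v=g[1]-g[2];print(h,g.round(),p.round(1).tolist(),np.linalg.norm(v),'press ang',np.arctan2(*(p[1]-p[2])[::-1]))
e=plane(ci,f([(68,88),(36,132)]),36)[:,:2];print('block end',e,((e-t)@Rm).round(1))
P=cloud(ci,z['d'])
hu,hv=f([(203,226)])[0];print('hub top z',np.median(P[int(hv)-2:int(hv)+3,int(hu)-2:int(hu)+3,2]),'ball z',[np.nanmax(P[int(v)-2:int(v)+3,int(u)-2:int(u)+3,2]) for u,v in f([(245,131),(159,319)])])
zs=np.load('side0.npz');cs={k:zs[k] for k in('intrinsics','k1','R','t')};cs['k1']=float(cs['k1'])
# triangulate balls & hub from both
s2=lambda l:[(250+a*150/400,240+b*160/427) for a,b in l]
T=f([(245,131),(159,319)]);S=s2([(570-400,58),(752-400,130)])
A=np.array(ci['R']);B=np.array(cs['R'])
x=cv2.triangulatePoints(np.c_[A,np.ravel(ci['t'])],np.c_[B,np.ravel(cs['t'])],slopes(ci,T).T,slopes(cs,S).T);print('tri',(x[:3]/x[3]).T.round(1))
E
```

```text
bed [[659.3 105.8]
 [530.7 -54.3]
 [432.2  26.6]
 [560.9 185.6]]
th -0.6801560627441621 org [519.13151864  48.93030109] res [[-3.1 -0.9]
 [ 0.4  2.3]
 [ 3.   1.4]
 [-0.4 -2.8]]
160 [[518.  49. 172.]
 [584.  20. 160.]
 [455.  81. 160.]] [[-0.9, -1.0], [68.6, 17.9], [-70.3, -15.7]] 142.89661607508287 press ang 0.23757127876370357
164 [[518.  48. 176.]
 [583.  19. 164.]
 [455.  80. 164.]] [[-0.8, -1.3], [68.5, 17.5], [-69.9, -16.0]] 142.41351018499617 press ang 0.23757127876370332
168 [[518.  48. 180.]
 [583.  19. 168.]
 [455.  80. 168.]] [[-0.7, -1.7], [68.4, 17.1], [-69.6, -16.3]] 141.93040429490947 press ang 0.23757127876370335
block end [[630.2554482  162.9174456 ]
 [596.67069028 187.75034699]] [[ 14.7 158.5]
 [-27.  156.7]]
hub top z 178.82981135210755 ball z [np.float64(178.27711297769565), np.float64(179.8086213314515)]
tri [[582.3  19.6 161.5]
 [454.1  80.5 163.7]]
```

```bash
cat >> h.py <<'E'
def go(pp,z,yaw_p):
    """fractions to reach press-frame (x,y), world z, tool y at angle yaw_p in press frame (nearest half turn)"""
    pr=np.load('press.npz');o=ctrl.get_obs();Ro=R.from_rotvec(o['orientation'])
    w=np.r_[pr['R']@np.array(pp,float)+pr['t'],z]
    a=yaw_p+float(pr['th']);y=np.array([np.cos(a),np.sin(a),0]);zz=np.array([0,0,-1.]);x=np.cross(y,zz)
    out=[]
    for s in(1,-1):
        Rt=R.from_matrix(np.c_[s*x,s*y,zz]);out.append(((Ro.inv()*Rt).as_rotvec()/1.5))
    sh=Ro.inv().apply(w-o['ee_pos'])/200
    print('world',w.round(),'turns',[v.round(3) for v in out],'shift',sh.round(3),'n62',np.linalg.norm(sh)*200/62.5)
def st():
    pr=np.load('press.npz');o=ctrl.get_obs();Ro=R.from_rotvec(o['orientation']).as_matrix()
    p=(o['ee_pos'][:2]-pr['t'])@pr['R'];y=pr['R'].T@Ro[:2,1]
    print('t',round(float(o['t']),2),'press xy',p.round(1),'z',o['ee_pos'][2].round(1),'tooly ang',np.arctan2(y[1],y[0]).round(3),'F',o['ft_force'].round(1),'M',o['moment'].round(2),'q',o['qpos'].round(2),'tilt',Ro[:,2].round(3))
    return p
E
python3 - <<'E'
from h import *
st();go((-4,188),200,0)
E
```

```text
t 0.1 press xy [-555.2  232.7] z 222.0 tooly ang 1.867 F [-0.3  0.4 -0.1] M [-0.01  0.04  0.02] q [ 1.17  0.42  1.63 -0.    1.09 -0.02] tilt [-0.001 -0.001 -1.   ]
world [634. 198. 200.] turns [array([-1.000e-03,  1.000e-03,  1.245e+00]), array([-0.001, -0.001, -0.85 ])] shift [-2.571 -1.019  0.111] n62 8.855663515573994
```

Emit:
servo_tool:
  rows:
    - [0,0,0.12,-0.2,-0.08,0,16]
    - [0,0,0.24,-0.4,-0.16,0,16]
    - [0,0,0.36,-0.6,-0.24,0,16]
    - [0,0,0.48,-0.8,-0.32,0,16]
    - [0,0,0.6,-1,-0.4,0,16]

```text
t: 0.72
ee_pos: [390.2, 429.3, 222.4]
orientation: [-1.888, -2.511, 0.001]
ft_force: [-0.1, 0.2, 0.2]
width: 40.7
grasp_force: 0.0
```

```bash
python3 -c "
from h import *
st();go((-4,188),200,0)"
```

```text
t 0.72 press xy [-339.4  214.6] z 222.4 tooly ang 0.961 F [-0.1  0.2  0.2] M [-0.09  0.06  0.01] q [0.81 0.36 1.73 0.   1.05 0.53] tilt [-0. -0. -1.]
world [634. 198. 200.] turns [array([-0.   ,  0.   ,  0.641]), array([-0.   , -0.   , -1.454])] shift [-1.451  0.851  0.112] n62 5.3956307463099105
```

Emit:
servo_tool:
  rows:
    - [0,0,0.12,-0.25,0.15,0,16]
    - [0,0,0.24,-0.5,0.29,0,16]
    - [0,0,0.36,-0.75,0.44,0,16]
    - [0,0,0.48,-0.98,0.57,0,16]
    - [0,0,0.58,-0.98,0.57,0,16]
    - [0,0,0.64,-0.98,0.57,0,16]

```text
t: 1.48
ee_pos: [554.6, 273.7, 222.1]
orientation: [-2.834, -1.356, 0.002]
ft_force: [-0.6, -0.6, 1.1]
width: 16.0
grasp_force: 0.0
```

```bash
python3 -c "
from h import *
st();go((-4,188),200,0)"
```

```text
t 1.48 press xy [-113.7  197.1] z 222.1 tooly ang 0.002 F [-0.6 -0.6  1.1] M [-0.04  0.09 -0.03] q [0.44 0.41 1.64 0.   1.08 1.12] tilt [-0.001 -0.    -1.   ]
world [634. 198. 200.] turns [array([-0.   ,  0.001,  0.001]), array([-1.000e-03, -1.000e-03, -2.093e+00])] shift [-0.046  0.549  0.11 ] n62 1.7967491565925235
```

Emit:
servo_tool:
  rows:
    - [0,0,0,-0.02,0.27,0.05,16]
    - [0,0,0,-0.045,0.55,0.11,16]
    - [0,0,0,-0.045,0.55,0.11,16]

```text
t: 1.85
ee_pos: [636.1, 196.2, 199.0]
orientation: [2.833, 1.358, -0.003]
ft_force: [-0.9, -0.1, -0.2]
width: 16.2
grasp_force: 0.0
```

```bash
python3 - <<'E'
from h import *
st();ci,im,d=grab('wrist','w1.png');np.savez('w1.npz',im=im,d=d,**{k:np.array(v) for k,v in ci.items()})
ci,im,d=grab('top','t1.png')
E
```

```text
t 1.85 press xy [ -1.7 188.1] z 199.0 tooly ang 0.003 F [-0.9 -0.1 -0.2] M [0.01 0.1  0.01] q [ 0.28  0.51  1.55 -0.    1.08  0.96] tilt [-0.001 -0.001 -1.   ]
```

View pics/w1.png

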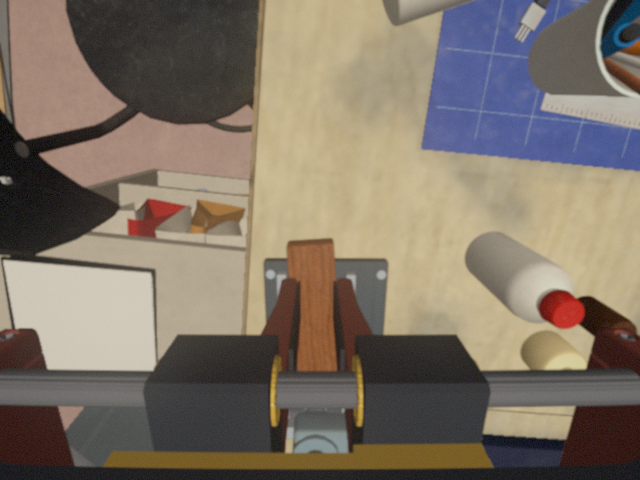

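The wrist view shows the block's free end between (289,241) and (334,239). The bed's open-end corners are at (264,260) and (386,260).

```bash
python3 - <<'E'
from h import *
z=np.load('w1.npz');ci={k:z[k] for k in('intrinsics','k1','R','t')};ci['k1']=float(ci['k1'])
p=np.load('press.npz')
f=lambda w:((w[:,:2]-p['t'])@p['R']).round(1)
print('bed',f(plane(ci,[(264,260),(386,260)],14)),'block',f(plane(ci,[(289,241),(334,239)],36)))
im=z['im'];hsv=cv2.cvtColor(im,cv2.COLOR_RGB2HSV)
for v in range(236,300,6):
    r=(hsv[v,:,0]<14)&(hsv[v,:,1]>110)&(hsv[v,:,2]>60);u=np.where(r[270:350])[0]+270
    if len(u)>3:print(v,u.min(),u.max(),f(plane(ci,[(u.min(),v),(u.max(),v)],36)).tolist())
E
```

```text
bed [[-55.8 138.7]
 [ 69.  139.2]] block [[-28.1 166.2]
 [ 14.3 168.4]]
242 291 331 [[-26.2, 165.3], [11.5, 165.4]]
248 287 331 [[-30.1, 159.3], [11.6, 159.5]]
254 288 332 [[-29.3, 153.2], [12.6, 153.4]]
260 287 333 [[-30.4, 147.1], [13.7, 147.3]]
266 288 334 [[-29.5, 141.0], [14.8, 141.2]]
272 289 334 [[-28.7, 134.7], [14.9, 134.9]]
278 289 334 [[-28.8, 128.4], [15.0, 128.6]]
284 282 349 [[-35.8, 122.0], [29.8, 122.3]]
290 281 349 [[-36.9, 115.6], [30.0, 115.9]]
296 279 349 [[-39.1, 109.0], [30.2, 109.4]]
```

Emit:
servo_tool:
  rows:
    - [0,0,0,0,-0.02,0.25,12]
    - [0,0,0,0,-0.02,0.5,12]
    - [0,0,0,0,-0.02,0.75,12]
    - [0,0,0,0,-0.02,0.88,12]
    - [0,0,0,0,-0.02,0.88,12]

```text
t: 2.58
ee_pos: [629.1, 202.4, 22.8]
orientation: [-2.829, -1.365, 0.007]
ft_force: [0.4, -0.8, 1.2]
width: 12.2
grasp_force: 0.0
```

Emit:
servo_tool:
  rows:
    - [0,0,0,-0.04,0,0,12]
    - [0,0,0,-0.08,0,0,12]
    - [0,0,0,-0.12,0,0,12]
    - [0,0,0,-0.16,0,0,12]
    - [0,0,0,-0.2,0,0,12]

```text
t: 3.2
ee_pos: [606.6, 169.9, 25.1]
orientation: [2.83, 1.363, 0.001]
ft_force: [1.5, -0.1, 0.1]
width: 11.7
grasp_force: 0.4
```

```bash
python3 -c "
from h import *
st()"
```

```text
t 3.2 press xy [ -8.1 149. ] z 25.1 tooly ang 0.007 F [ 1.5 -0.1  0.1] M [0.07 0.   0.06] q [ 0.25  0.69  1.71 -0.    0.74  0.93] tilt [ 0.001  0.    -1.   ]
```

Emit:
servo_tool:
  rows:
    - [0,0,0,-0.03,0,0.005,12]
    - [0,0,0,-0.06,0,0.01,12]
    - [0,0,0,-0.09,0,0.01,12]
    - [0,0,0,-0.12,0,0.01,12]
    - [0,0,0,-0.14,0,0.01,12]
    - [0,0,0,-0.14,0,0.01,12]

```text
t: 3.95
ee_pos: [588.9, 148.2, 22.6]
orientation: [-2.83, -1.363, 0.001]
ft_force: [0.6, 0.1, 0.1]
width: 12.1
grasp_force: 0.0
```

```bash
python3 -c "
from h import *
st()"
```

```text
t 3.95 press xy [ -8.2 121. ] z 22.6 tooly ang 0.007 F [0.6 0.1 0.1] M [-0.06  0.09  0.02] q [ 0.23  0.68  1.76 -0.    0.71  0.9 ] tilt [-0. -0. -1.]
```

Now in small steps, watching the force.

Emit:
servo_tool:
  rows:
    - [0,0,0,-0.015,0,0,12]
    - [0,0,0,-0.03,0,0,12]
    - [0,0,0,-0.03,0,0,12]

```text
t: 4.32
ee_pos: [585.3, 143.6, 22.7]
orientation: [-2.83, -1.363, 0.0]
ft_force: [-0.2, -0.2, -0.3]
width: 12.3
grasp_force: 0.0
```

Emit:
servo_tool:
  rows:
    - [0,0,0,-0.01,0,0,12]
    - [0,0,0,-0.02,0,0,12]
    - [0,0,0,-0.02,0,0,12]

```text
t: 4.7
ee_pos: [585.2, 141.7, 23.5]
orientation: [2.83, 1.362, 0.008]
ft_force: [4.0, 5.6, -0.5]
width: 12.2
grasp_force: 3.4
```

```bash
python3 - <<'E'
from h import *
st();ci,im,d=grab('side');cv2.imwrite('pics/s2.png',cv2.resize(im[240:400,240:410,::-1],None,fx=3.5,fy=3.5,interpolation=cv2.INTER_CUBIC))
E
```

```text
t 4.7 press xy [ -7.  113.7] z 23.5 tooly ang 0.007 F [ 4.   5.6 -0.5] M [ 0.83 -0.69 -0.03] q [0.22 0.67 1.78 0.   0.69 0.89] tilt [ 0.005  0.002 -1.   ]
```

View pics/s2.png

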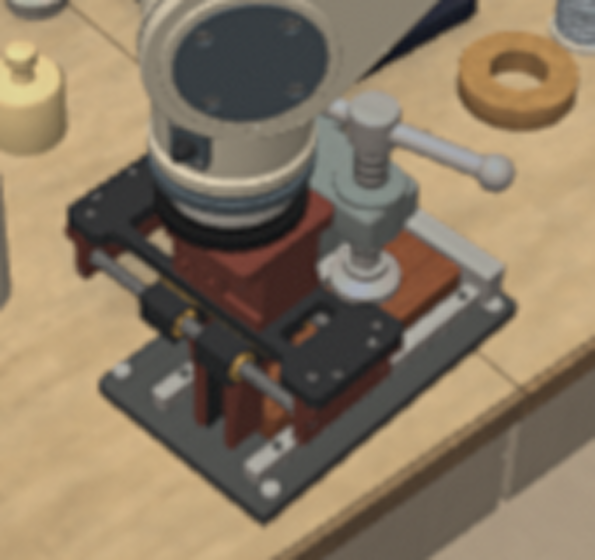

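The block's far end shows at about (460,270), close to the stop bar, with resistance building. I'll push a little more to confirm.

Emit:
servo_tool:
  rows:
    - [0,0,0,-0.01,0,0,12]
    - [0,0,0,-0.02,0,0,12]
    - [0,0,0,-0.02,0,0,12]

```text
t: 5.12
ee_pos: [585.9, 141.0, 24.7]
orientation: [2.831, 1.361, 0.02]
ft_force: [8.9, 16.6, -0.7]
width: 12.1
grasp_force: 9.1
```

```bash
python3 -c "
from h import *
st()"
```

```text
t 5.12 press xy [ -5.9 113.6] z 24.7 tooly ang 0.006 F [ 8.9 16.6 -0.7] M [ 2.74 -1.55 -0.21] q [0.21 0.66 1.78 0.   0.68 0.89] tilt [ 0.012  0.005 -1.   ]
```

Emit:
servo_tool:
  rows:
    - [0,0,0,0.04,0,0,12]
    - [0,0,0,0.09,0,0,12]
    - [0,0,0,0.1,0,-0.25,12]
    - [0,0,0,0.1,0,-0.55,12]
    - [0,0,0,0.1,0,-0.85,40]
    - [0,0,0,0.1,0,-1,70]
    - [0,0,0,0.1,0,-1,70]

```text
t: 6.0
ee_pos: [594.3, 153.4, 225.2]
orientation: [2.829, 1.363, 0.007]
ft_force: [0.4, 0.3, -1.4]
width: 39.0
grasp_force: 0.0
```

```bash
python3 - <<'E'
from h import *
st();go((-1,-1),230,0.9)
ci,im,d=grab('side');cv2.imwrite('pics/s3.png',cv2.resize(im[240:400,240:410,::-1],None,fx=3.5,fy=3.5,interpolation=cv2.INTER_CUBIC))
E
```

```text
t 6.0 press xy [ -7.3 128.5] z 225.2 tooly ang 0.007 F [ 0.4  0.3 -1.4] M [-0.03  0.14 -0.02] q [ 0.23  0.4   1.66 -0.    1.08  0.91] tilt [ 0.005  0.001 -1.   ]
world [518.  49. 230.] turns [array([ 0.003, -0.001, -0.595]), array([-0.002, -0.003,  1.499])] shift [-0.648  0.027 -0.026] n62 2.0763809052554176
```

View pics/s3.png

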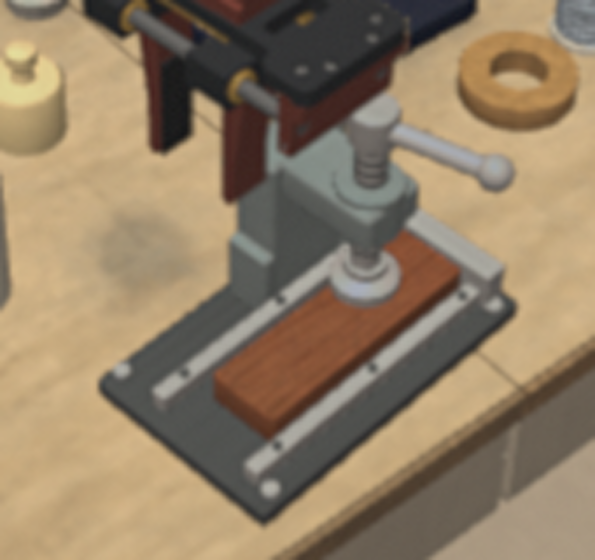

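The block lies straight in the channel, its far end against the stop bar around (440,250). Next I go over the hub.

Emit:
servo_tool:
  rows:
    - [0,0,-0.12,-0.16,0.01,-0.02,70]
    - [0,0,-0.24,-0.32,0.02,-0.025,70]
    - [0,0,-0.36,-0.48,0.03,-0.025,70]
    - [0,0,-0.48,-0.65,0.03,-0.025,70]
    - [0,0,-0.6,-0.65,0.03,-0.025,70]
    - [0,0,-0.6,-0.65,0.03,-0.025,70]

```text
t: 6.8
ee_pos: [515.4, 47.4, 225.8]
orientation: [-1.957, -2.455, 0.004]
ft_force: [-0.4, -0.2, 0.3]
width: 69.9
grasp_force: 0.0
```

```bash
python3 - <<'E'
from h import *
st();go((-1,-1),154,0.9);grab('wrist','w2.png')
E
```

```text
t 6.8 press xy [-2.  -3.6] z 225.8 tooly ang 0.905 F [-0.4 -0.2  0.3] M [-0.08  0.    0.01] q [ 0.07  0.26  1.86 -0.    1.02 -0.16] tilt [-0.004 -0.    -1.   ]
world [518.  49. 154.] turns [array([-0.002, -0.   ,  0.003]), array([ 1.000e-03, -4.000e-03, -2.091e+00])] shift [0.004 0.014 0.359] n62 1.1496620762590584
```

View pics/w2.png

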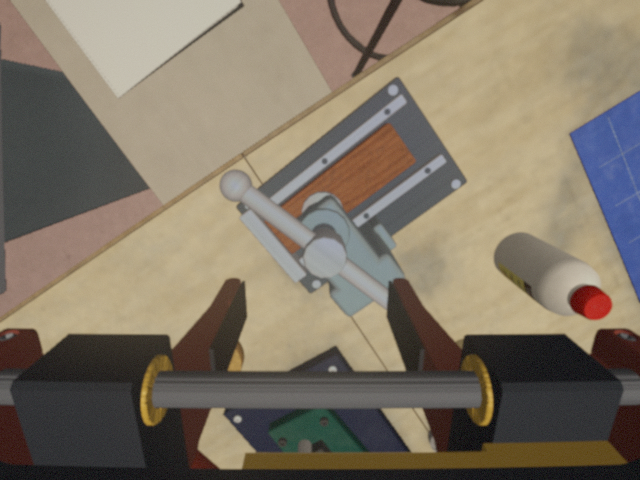

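```bash
python3 - <<'E'
from h import *
ci=ctrl.camera_info('wrist');p=np.load('press.npz')
im=cv2.imread('pics/w2.png')
for n,uv,z in(('hub',(325,254),176),('ball',(236,186),165)):
    w=plane(ci,[uv],z);print(n,w.round(1),((w[:,:2]-p['t'])@p['R']).round(1))
E
```

```text
hub [[519.2  55.  176. ]] [[-3.8  4.8]]
ball [[456.5  82.4 165. ]] [[-69.8 -13.4]]
```

Emit:
servo_tool:
  rows:
    - [0,0,0,0.01,0.02,0.15,70]
    - [0,0,0,0.01,0.02,0.3,70]
    - [0,0,0,0.01,0.02,0.36,70]
    - [0,0,0,0.01,0.02,0.36,70]

```text
t: 7.35
ee_pos: [519.5, 50.8, 154.7]
orientation: [-1.956, -2.456, 0.003]
ft_force: [-0.0, -0.4, 0.5]
width: 70.0
grasp_force: 0.0
```

Emit:
servo_tool:
  rows:
    - [0,0,0.08,0,0,0,70]
    - [0,0,0.16,0,0,0,70]
    - [0,0,0.24,0,0,0,70]
    - [0,0,0.32,0,0,0.003,70]
    - [0,0,0.4,0,0,0.006,70]

```text
t: 7.98
ee_pos: [520.5, 50.6, 155.3]
orientation: [2.597, 1.765, 0.001]
ft_force: [0.1, -0.8, -2.8]
width: 69.8
grasp_force: 4.5
```

```bash
python3 -c "
from h import *
st()"
```

```text
t 7.97 press xy [0.  2.1] z 155.3 tooly ang 0.303 F [ 0.1 -0.8 -2.8] M [-0.23  0.12  0.37] q [ 0.07  0.37  1.91 -0.    0.87  0.45] tilt [ 0.001 -0.    -1.   ]
```

Emit:
servo_tool:
  rows:
    - [0,0,0.1,0,0,0.003,70]
    - [0,0,0.2,0,0,0.006,70]
    - [0,0,0.3,0,0,0.009,70]
    - [0,0,0.4,0,0,0.012,70]
    - [0,0,0.5,0,0,0.015,70]
    - [0,0,0.6,0,0,0.018,70]
    - [0,0,0.7,0,0,0.021,70]
    - [0,0,0.8,0,0,0.024,70]
    - [0,0,0.9,0,0,0.027,70]
    - [0,0,1,0,0,0.03,70]

```text
t: 9.22
ee_pos: [518.3, 50.5, 149.1]
orientation: [3.104, -0.481, -0.005]
ft_force: [-7.8, -0.7, 2.0]
width: 70.3
grasp_force: 4.3
```

```bash
python3 -c "
from h import *
st()"
```

```text
t 9.22 press xy [-1.6  0.7] z 149.1 tooly ang -1.198 F [-7.8 -0.7  2. ] M [0.12 1.25 0.39] q [ 0.07  0.38  1.91 -0.    0.86  1.95] tilt [-0.003 -0.    -1.   ]
```

Emit:
servo_tool:
  rows:
    - [0,0,0.1,0,0,0.003,70]
    - [0,0,0.2,0,0,0.006,70]
    - [0,0,0.25,0,0,0.008,70]

```text
t: 9.6
ee_pos: [518.3, 51.0, 147.5]
orientation: [2.96, -1.049, -0.005]
ft_force: [-7.2, 2.9, 2.7]
width: 69.9
grasp_force: 4.2
```

```bash
python3 -c "
from h import *
st()"
```

```text
t 9.6 press xy [-2.   1.1] z 147.5 tooly ang -1.572 F [-7.2  2.9  2.7] M [0.59 1.26 0.35] q [0.07 0.38 1.91 0.   0.85 2.33] tilt [-0.003  0.    -1.   ]
```

Emit:
servo_tool:
  rows:
    - [0,0,-0.08,0,0,0,70]
    - [0,0,-0.1,0,0,-0.1,70]
    - [0,0,-0.1,0,0,-0.22,70]
    - [0,0,-0.2,0,0,-0.22,70]
    - [0,0,-0.32,0,0,-0.22,70]
    - [0,0,-0.44,0,0,-0.22,70]
    - [0,0,-0.56,0,0,-0.22,70]
    - [0,0,-0.68,0,0,-0.22,70]
    - [0,0,-0.8,0,0,-0.22,70]

```text
t: 10.72
ee_pos: [520.8, 50.7, 192.2]
orientation: [3.033, 0.819, 0.003]
ft_force: [-0.1, -0.1, -0.4]
width: 69.8
grasp_force: 0.0
```

Emit:
servo_tool:
  rows:
    - [0,0,-0.12,0,0,0,70]
    - [0,0,-0.24,0,0,0,70]
    - [0,0,-0.36,0,0,0,70]
    - [0,0,-0.48,0,0,0,70]
    - [0,0,-0.6,0,0,0,70]
    - [0,0,-0.7,0,0,0,70]
    - [0,0,-0.7,0,0,0,70]

```text
t: 11.6
ee_pos: [520.7, 50.7, 192.0]
orientation: [2.221, 2.221, 0.002]
ft_force: [-0.8, 0.2, -0.2]
width: 69.9
grasp_force: 0.0
```

Emit:
servo_tool:
  rows:
    - [0,0,-0.12,0,0,0,70]
    - [0,0,-0.24,0,0,0,70]
    - [0,0,-0.36,0,0,0,70]
    - [0,0,-0.48,0,0,0,70]
    - [0,0,-0.6,0,0,0,70]
    - [0,0,-0.69,0,0,0,70]
    - [0,0,-0.69,0,0,0,70]

```text
t: 12.48
ee_pos: [520.4, 50.7, 191.5]
orientation: [0.835, 3.028, 0.001]
ft_force: [0.6, -0.1, -0.6]
width: 70.2
grasp_force: 0.0
```

```bash
python3 - <<'E'
from h import *
st();ci,im,d=grab('wrist','w3.png')
E
```

```text
t 12.47 press xy [-0.1  2.2] z 191.5 tooly ang 1.713 F [ 0.6 -0.1 -0.6] M [ 0.03 -0.01 -0.05] q [ 0.07  0.32  1.88  0.    0.94 -0.96] tilt [ 0.001  0.    -1.   ]
```

View pics/w3.png

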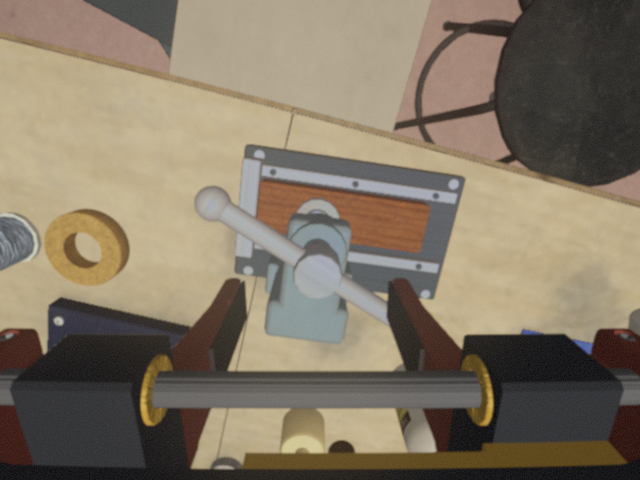

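The bar runs from the ball at (212,203) through the hub at (318,272), 0.58 rad clockwise of the finger line. The block's end still touches the stop bar at about (257,200).

Emit:
servo_tool:
  rows:
    - [0,0,-0.06,0,0,0,70]
    - [0,0,-0.06,0,0,0.1,70]
    - [0,0,-0.06,0,0,0.22,70]
    - [0,0,-0.06,0,0,0.22,70]
    - [0,0,0.04,0,0,0.22,70]
    - [0,0,0.14,0,0,0.222,70]
    - [0,0,0.2,0,0,0.225,70]

```text
t: 13.4
ee_pos: [519.7, 51.6, 146.9]
orientation: [-1.28, -2.868, -0.002]
ft_force: [-3.3, 5.9, 2.6]
width: 70.2
grasp_force: 4.2
```

```bash
python3 -c "
from h import *
st()"
```

```text
t 13.4 press xy [-1.2  2.4] z 146.9 tooly ang 1.411 F [-3.3  5.9  2.6] M [0.95 0.6  0.32] q [ 0.08  0.38  1.91  0.    0.85 -0.66] tilt [-0.001  0.001 -1.   ]
```

Emit:
servo_tool:
  rows:
    - [0,0,0.1,0,0,0.003,70]
    - [0,0,0.2,0,0,0.006,70]

```text
t: 13.65
ee_pos: [519.6, 51.5, 145.7]
orientation: [-1.696, -2.643, -0.001]
ft_force: [-2.5, 5.5, 1.8]
width: 69.8
grasp_force: 4.8
```

```bash
python3 -c "
from h import *
st()"
```

```text
t 13.65 press xy [-1.3  2.3] z 145.7 tooly ang 1.11 F [-2.5  5.5  1.8] M [0.83 0.53 0.36] q [ 0.08  0.38  1.91  0.    0.85 -0.36] tilt [-0.001  0.001 -1.   ]
```

Emit:
servo_tool:
  rows:
    - [0,0,0.1,0,0,0.003,70]
    - [0,0,0.2,0,0,0.006,70]

```text
t: 13.9
ee_pos: [519.7, 51.5, 144.5]
orientation: [-2.071, -2.36, -0.001]
ft_force: [-3.6, 4.5, 1.0]
width: 70.1
grasp_force: 5.2
```

```bash
python3 -c "
from h import *
st()"
```

```text
t 13.9 press xy [-1.2  2.3] z 144.5 tooly ang 0.81 F [-3.6  4.5  1. ] M [0.75 0.62 0.41] q [ 0.08  0.38  1.91  0.    0.84 -0.06] tilt [-0.001  0.001 -1.   ]
```

Emit:
servo_tool:
  rows:
    - [0,0,0.1,0,0,0.003,70]
    - [0,0,0.2,0,0,0.006,70]

```text
t: 14.15
ee_pos: [519.6, 51.4, 143.4]
orientation: [-2.401, -2.024, -0.0]
ft_force: [-2.8, 5.0, 2.1]
width: 70.2
grasp_force: 5.7
```

```bash
python3 -c "
from h import *
st()"
```

```text
t 14.15 press xy [-1.2  2.2] z 143.4 tooly ang 0.51 F [-2.8  5.   2.1] M [0.77 0.61 0.47] q [0.08 0.39 1.91 0.   0.84 0.24] tilt [-0.001  0.001 -1.   ]
```

Emit:
servo_tool:
  rows:
    - [0,0,0.1,0,0,0.003,70]
    - [0,0,0.2,0,0,0.006,70]
    - [0,0,0.3,0,0,0.009,70]

```text
t: 14.52
ee_pos: [519.6, 51.4, 141.6]
orientation: [-2.792, -1.438, 0.001]
ft_force: [-3.9, 4.5, 2.6]
width: 70.1
grasp_force: 6.5
```

```bash
python3 -c "
from h import *
st()"
```

```text
t 14.53 press xy [-1.2  2.2] z 141.6 tooly ang 0.061 F [-3.9  4.5  2.6] M [0.7  0.79 0.47] q [0.08 0.39 1.91 0.   0.84 0.69] tilt [-0.001  0.001 -1.   ]
```

Emit:
servo_tool:
  rows:
    - [0,0,0.1,0,0,0.003,70]
    - [0,0,0.2,0,0,0.006,70]

```text
t: 14.78
ee_pos: [519.4, 51.3, 140.3]
orientation: [-2.975, -1.005, 0.001]
ft_force: [-3.8, 4.5, 2.8]
width: 69.9
grasp_force: 7.0
```

```bash
python3 -c "
from h import *
st()"
```

```text
t 14.78 press xy [-1.3  2. ] z 140.3 tooly ang -0.239 F [-3.8  4.5  2.8] M [0.69 0.88 0.56] q [0.08 0.39 1.92 0.   0.84 0.99] tilt [-0.001  0.001 -1.   ]
```

Emit:
servo_tool:
  rows:
    - [0,0,-0.06,0,0,0,70]
    - [0,0,-0.1,0,0,0,70]
    - [0,0,-0.1,0,0,-0.15,70]
    - [0,0,-0.1,0,0,-0.4,70]
    - [0,0,-0.1,0,0,-0.6,70]
    - [0,0,-0.1,0,0,-0.6,70]

```text
t: 15.52
ee_pos: [522.5, 50.8, 263.9]
orientation: [2.888, 1.23, 0.012]
ft_force: [0.2, 0.0, 0.2]
width: 70.0
grasp_force: 0.0
```

```bash
python3 - <<'E'
from h import *
st();ci,im,d=grab('wrist','w4.png')
ci,s,d=grab('side');
a=cv2.resize(im[60:420,100:540,::-1],(440,360));b=cv2.resize(s[240:400,240:400,::-1],(360,360),interpolation=cv2.INTER_CUBIC)
cv2.imwrite('pics/f.png',np.hstack([a,b]))
E
```

```text
t 15.53 press xy [1.4 3.6] z 263.9 tooly ang -0.085 F [0.2 0.  0.2] M [-0.05  0.11 -0.02] q [0.07 0.22 1.82 0.   1.09 0.84] tilt [ 0.008  0.001 -1.   ]
```

View pics/f.png

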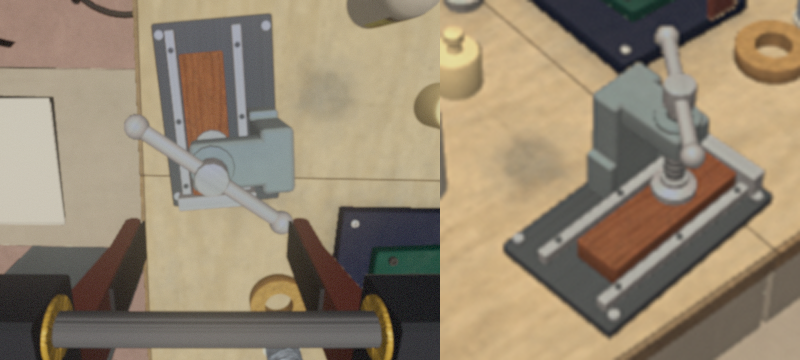

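The foot at (672,185) in the right panel sits on the block, and the block's end is at the stop near (735,165). The handle is free, and the bar has turned about 4.0 rad in all.

```bash
python3 -c "
from h import *
print(ctrl.close_job())"
```

```text
the job is handed in; nothing more can be done
None
```

I pushed the block home against the stop and clamped it about a quarter turn past first touch, going by the rise in handle torque. I then let go of the handle and handed the job in, without touching the other things on the bench; the judge returned no verdict.

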